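# Unlock and open the crate lane's side gate

## Task

Open the side gate of the crate lane: press the lock's long spring catch pad down with one fingertip and, keeping it pressed, push the bolt's upright tab with the other fingertip until the bolt is fully drawn out of the gate. Let the catch spring back up so that it holds the bolt drawn, then push the gate arm with the fingers until it is fully open. Only press and push, grasp or lift nothing, and leave the things lying around where they are.

Things in the scene. Friction and masses are not known exactly. Their poses are not given: they have to be found in the camera images.
- lane_lock: Lane lock, screwed to the bench: grey base plate (x -120 to 245, y +-62, 8 mm high) with sliding bolt, spring catch and gate arm. Origin on the bench top under the bolt; own z up, own x along the bolt towards the gate, roughly to the robot's left, own y towards the robot. Bolt: 16 mm bar at y 0, axis 35 mm up, in two guides 29 mm wide, 49 mm high at x -53 and 52. Only its start place and yaw vary.
- catch_pad (a point): Centre of the top of the catch's press pad, a flat ribbed plate 90 mm long (lock frame x -35 to 55) and 34 mm wide (y -52 to -18), top 60 mm above the bench when up. Moves with the pad. It may be pressed anywhere along its length, and a fingertip can slide along it.
- catch (a joint): Catch travel in m: 0 = up, 0.010 = fully down on its stop. A spring lifts it: 3 N at the top, 7 N fully down. Up, it locks the bolt; the bolt is free from about 0.006 down. With the bolt part-way the catch cannot come up; with the bolt drawn over about 0.0415 it springs up when released and locks the bolt drawn.
- bolt_tab (a point): Centre of the gate-side (+x) face of the bolt's upright finger tab: plate 6 mm thick (9 mm at its round top edge), 34 mm wide (lock frame y 18 to 52), top 78 mm above the bench; its foot is 39 mm high and reaches 9 mm beyond that face. The point is 56 mm up, at lock frame x 23, y 35 with the bolt home, and moves with it. Pad and tab are 36 mm apart, 70 mm middle to middle.
- lane_bolt (a joint): Bolt travel in m: 0 = home, its tip inside the gate's keeper; 0.045 = fully drawn on its stop, moved along the lock's -x. Sliding friction about 3 N, no spring; the tip is out of the keeper from about 0.033.
- gate_hinge (a point): Point on the gate's vertical hinge pin, 43 mm above the bench, at lock-frame x +215, y 0. The post and pin reach up to 74 mm.
- gate_mid (a point): Mid-thickness of the gate arm, 85 mm from the hinge pin, 43 mm above the bench; moves with the gate. The arm is an upright flat bar 8 mm thick, 26 to 60 mm above the bench, reaching from the pin towards the bolt; from 99 to 141 mm from the pin it ends in a forked keeper, 29 mm wide, 21 to 55 mm up.
- gate (a joint): Gate angle in rad: 0 = shut, the arm lying along the lock's -x from the pin, in line with the bolt; grows as its free end swings to the lock's -y side (away from the robot), turning anticlockwise from above; 1.4 = fully open on its stop. Stiff hinge (0.12 N m), stays where left. Cannot open while the bolt is home.
- cap: Bystander: blue ribbed bottle cap, 80 mm across and 23 mm high, loose. Origin: centre of its underside.
- timer: Bystander: small digital timer lying flat, 58x66x19 mm, loose. Origin: centre of its underside.
- tape_roll: Bystander: roll of bag tape lying flat, 92 mm across, 24 mm high, loose. Origin: centre of its underside.
- tin: Bystander: round blade tin, 66 mm across, 80 mm high, loose. Origin: centre of its underside.
- collar: Bystander: thin plastic collar (open cone), 73 mm across, 58 mm high, loose. Origin: centre of its underside.
- scraper: Bystander: bench scraper lying flat, 154 mm long, 20 mm high, loose. Origin: centre of its underside.

How it is judged (in metres and radians):
On the way, in this order (a step that is already met when the one before it is completed fails the run):
1. the bolt is part-way, pushed by a finger, while a finger also holds the catch down (value of joint catch above 0.004 m and value of joint lane_bolt between 0.008 and 0.038 m and contact force between the fingers and catch above 0.5 N and contact force between the fingers and lane_bolt above 0.5 N), for 0.1 s.
2. the bolt is fully drawn and the catch has sprung up and locked it, the gate still shut (value of joint lane_bolt above 0.0405 m and value of joint catch below 0.003 m and value of joint gate below 0.3 rad), for 0.1 s.
At the end, for the whole second after the job is handed in: The bolt is drawn (over 40.5 of its 45 mm) with the catch up again (within 3 mm of its top), and the gate stands open (over 1.2 of its 1.4 rad) and still (value of joint lane_bolt above 0.0405 m and value of joint catch below 0.003 m and value of joint gate above 1.2 rad and velocity of joint gate below 0.05 rad/s); the robot touches nothing.
It fails at once if one of the loose things round the lock is moved by more than 25 mm or lifted (distance of any of cap, timer, tape_roll, tin, collar, scraper from where it was at the start of the episode above 0.025 m).
It also fails if it takes over 48 s, if anything falls off the work surface, if the arm or the gripper's body presses on something with over 40 N, if the wrist force passes 120 N, or if a joint passes its speed limit or range.

## Robot

A 6-joint arm with a two-finger parallel gripper is mounted at the origin on a cart in front of the work surface, level with it; the furniture and walls round the work are solid. World frame = base frame: x ahead of the robot, y to its left, z up, the work surface at z = 0. Lengths are in mm, angles in degrees, forces in N, time in s.
With the tool pointing down it reaches from about 250 to 850 mm from the base axis. Payload 12.5 kg.
Tool frame: the origin (TCP) lies where the fingers leave the gripper's body, on its centre line; the fingertips stand 84 mm ahead of it and the grasp point (between the pads) lies 65 mm ahead of it; z points along the fingers, y is the line along which they close (so a half turn about z gives the same grasp; the last joint's range is limited). The gripper opens to 93 mm and grips with 3 to 60 N. Pads are 15 mm wide; open, the fingers measure 128 mm over their backs; the gripper's body (75 mm by 188 mm) begins 65 mm behind the grasp point.
Start: joints at [-81.452, 20.094, 94.641, -0, 65.266, -4.847], TCP at [127.443, -535.017, 302.733] pointing down, gripper open.
Joint ranges: [-157.81, 157.81], [-45, 120.19], [0.68, 151.7], [-89.99, 269.99], [4.06, 180], [-164.3, 164.3]. Speed limits (degrees/s): [127.2, 127.2, 159.86, 180, 180, 180].

## Interface

Orientations are given as [roll, pitch, yaw] about the fixed x, y, z axes, in that order (R = Rz(yaw) Ry(pitch) Rx(roll)).
In Python, from cell import env, camera, job gives the robot as it stands.
- The arm moves only by the tool drive_tool, never from a script. Its argument "deltas" is a list of rows, each a list of 3 entries, a list of its own where there are three numbers: the shift along the tool's x, y, z in mm, then the turn, a rotation vector about the tool's x, y, z in degrees, then the opening, from -1 (shut) to 1 (fully open). In form: [[[tx, ty, tz], [wx, wy, wz], fingers], ...]. A call has 1 to 10 rows; each row shifts and turns the commanded pose from where the row before left it, along the tool's axes as they then stand; what a row does not reach is not made up. A row lasts 1/8 s, in which the tool goes at most 62.5 mm and 10.7 degrees, less where a joint would pass 70% of its speed; a pose out of reach is approached as far as the arm can. A call with a gripper value outside its range is refused whole. The fingers move at their own pace and stop on an object; "newtons" is the grip in N (left out, the last holds). Time passes only in rows, so rows that do not move let the fingers close. It gives the time, the measured TCP pose, the force, the opening and the grip force at its end, in the units of the state.
- env.get_obs(): the state, without advancing time (a new reading comes with each control period).
- camera(name): name is "side" or "top" or "wrist"; returns a dict with "pixels" (480x640x3 uint8, red, green, blue), "fx", "fy", "cx", "cy" (pixels), "position" and "orientation" of the camera in the world. Camera axes: x right, y down, z forward; pixel columns grow to the right and rows downward; lengths in mm; the calibration is good to about 2 mm. A picture is of the moment at which its call begins. There is no depth.
- job.hand_in(): hands the job in; it is judged then, once.
The state is a dict: "t": time; "joint_pos": joint angles; "qvel": joint speeds; "joint_torque": joint torques, N m; "ee_pos": TCP position; "orientation": TCP orientation; "contact_force": force on the tool from outside, world axes, zero at the start; "wrist_torque": the same for the moment, N m; "gripper_width": finger opening in mm; "gripper_force": force on a finger pad.
Only numpy, scipy, OpenCV 4.12 (cv2) and the standard library are available. Lean on these libraries where they do the work, as an engineer would, in place of code of your own. Each camera call takes 0.05 s, during which the arm holds its last target. There are 200 camera calls.

## Working session

There is one attempt and no reset: what is moved stays moved. The work goes in short steps, Python scripts to look and compute and a tool call to move; the robot and the scene stay as the last step left them, time stands still between calls to the robot, and variables do not carry over. Pictures are saved under pics/ and viewed, at most 10 in all, crops included, and the job is handed in when it is done.

Besides the shell and the picture viewer there is one more tool, called after "Request:" as a command line: name --argument value ..., lists and objects as JSON in quotes. drive_tool: Moves the arm, as the interface text tells. Its arguments: {"type":"object","properties":{"deltas":{"type":"array","items":{"type":"array"}},"newtons":{"type":"number"}},"required":["deltas"]}

```bash
mkdir -p pics; ls
python3 - <<'E'
from cell import env,camera,job
import cv2
o=env.get_obs(); print(o)
for n in("top","side"):
    c=camera(n); cv2.imwrite(f"pics/{n}0.png",c["pixels"][:,:,::-1]); print(n,{k:v for k,v in c.items() if k!="pixels"})
E
```

```text
pics
{'t': 0.0, 'joint_pos': array([-8.14510512e+01,  2.01246306e+01,  9.46765034e+01, -1.50908228e-03,
        6.52646648e+01, -4.84689389e+00]), 'qvel': array([ 0.06701657, -0.02772737,  0.0244686 ,  0.01489927, -0.0038011 ,
        0.04987555]), 'joint_torque': array([-6.02127111e-04, -4.97319102e+01, -2.85249764e+01,  6.99210539e-02,
        2.57930282e-02, -8.70630015e-05]), 'ee_pos': array([ 127.40993162, -534.79073102,  302.20152998]), 'orientation': array([-1.79934321e+02, -4.19457081e-03,  1.33964725e+01]), 'contact_force': array([ 0.39337096, -0.4767822 ,  1.08183336]), 'wrist_torque': array([0.02292189, 0.01672798, 0.02073995]), 'gripper_force': 0.0, 'gripper_width': 92.98858121596962}
top {'fx': 453.8829271268313, 'fy': 453.8829271268313, 'cx': 312.0241817545149, 'cy': 234.30307389565564, 'position': array([ 457.2084664 ,  -73.93850257, 1182.28841247]), 'orientation': array([-176.24963045,   -0.86015248,  -91.28896417])}
side {'fx': 599.0801827244827, 'fy': 599.0801827244827, 'cx': 315.8983138059678, 'cy': 245.45050583635066, 'position': array([  476.1655959 , -1242.68367069,   500.3752829 ]), 'orientation': array([-110.94583724,    0.73903239,   -1.95815096])}
```

View pics/top0.png

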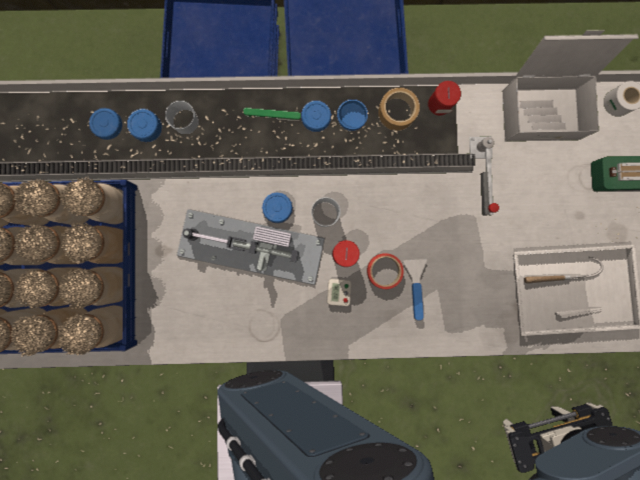

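View pics/side0.png

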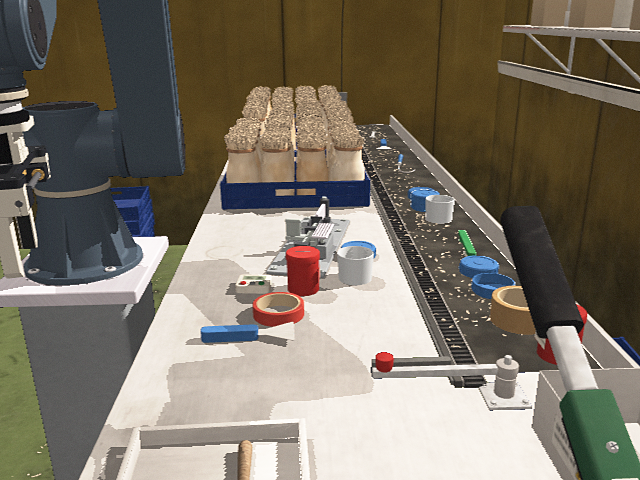

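The top view shows the lock plate between about (178,253), (190,210), (323,243) and (317,285). The pad is at (272,237), the tab at (263,258) and the hinge pin near (191,234). The cap (278,208) and collar (326,211) are close behind it, and the tin (346,253) and timer (340,292) are on the right.

```bash
cat > h.py <<'E'
import numpy as np,cv2
from scipy.spatial.transform import Rotation as R
def ray(c,u,v,z):
    d=R.from_euler('xyz',c["orientation"],degrees=True).apply([(u-c["cx"])/c["fx"],(v-c["cy"])/c["fy"],1])
    p=np.array(c["position"]); return p+d*(z-p[2])/d[2]
def proj(c,P):
    q=R.from_euler('xyz',c["orientation"],degrees=True).inv().apply(np.array(P)-c["position"])
    return np.array([c["fx"]*q[0]/q[2]+c["cx"],c["fy"]*q[1]/q[2]+c["cy"]])
E
python3 - <<'E'
from cell import env,camera,job
from h import *
c=camera("top"); im=c["pixels"]
x0,y0,w,h,s=165,190,200,130,4
cv2.imwrite("pics/crop1.png",cv2.resize(im[y0:y0+h,x0:x0+w,::-1],None,fx=s,fy=s,interpolation=cv2.INTER_CUBIC))
hsv=cv2.cvtColor(im,cv2.COLOR_RGB2HSV)
print(im[260,200],im[275,300],im[300,200],im[240,215],hsv[275,300])
np.set_printoptions(precision=1,suppress=True)
for uv in [(190,210),(323,243),(317,285),(178,253)]: print(ray(c,*uv,8))
E
```

```text
[94 92 89] [93 93 93] [174 162 152] [166 155 157] [ 0  0 93]
[603.7 221.5   8. ]
[ 510.6 -121.2    8. ]
[ 402.7 -103.2    8. ]
[493.  252.8   8. ]
```

View pics/crop1.png

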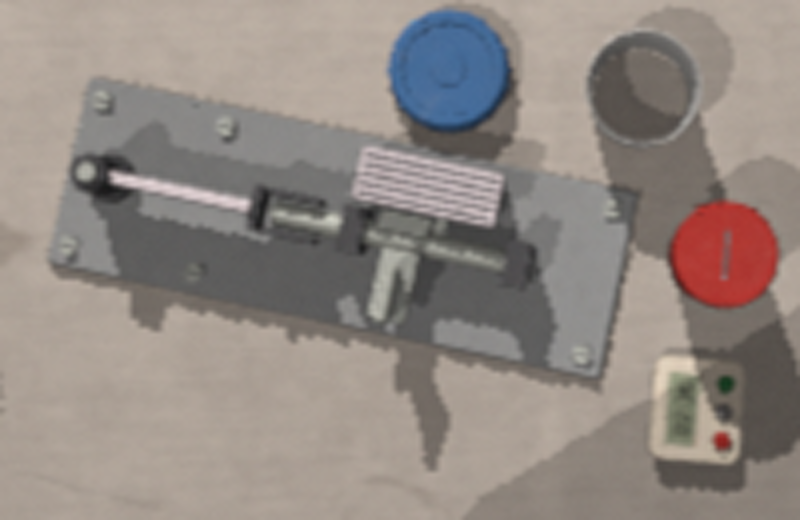

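```bash
cat > fit.py <<'E'
from cell import env,camera,job
from h import *
np.set_printoptions(precision=1,suppress=True)
c=camera("top")
uv=np.array([(92,78),(637,188),(602,385),(52,270),(365,147),(503,175),(492,225),(352,197),(86,173)])/4+[165-.375,190-.375]
L=np.array([(245,-62,8),(-120,-62,8),(-120,62,8),(245,62,8),(55,-52,60),(-35,-52,60),(-35,-18,60),(55,-18,60),(215,0,74)],float)
W=np.array([ray(c,*p,l[2]) for p,l in zip(uv,L)])
def kab(L,W):
    a,b=L[:,:2].mean(0),W[:,:2].mean(0); P,Q=L[:,:2]-a,W[:,:2]-b
    th=np.arctan2((P[:,0]*Q[:,1]-P[:,1]*Q[:,0]).sum(),(P*Q).sum())
    r=np.array([[np.cos(th),-np.sin(th)],[np.sin(th),np.cos(th)]]); return th,r,b-r@a
for idx in (range(9),range(4),range(4,8)):
    i=list(idx); th,r,t=kab(L[i],W[i]); print(np.degrees(th),t); print((W[i][:,:2]-(L[i][:,:2]@r.T+t)))
th,r,t=kab(L,W)
for n,p in dict(start=(38,0),drawn=(-14.5,0),tab=(23,35),pad=(10,-35),pin=(215,0)).items(): print(n,r@np.array(p)+t)
# bystanders rough
for n,u,v,z in (("cap",278,208,23),("collar",326,211,58),("tin",346,253,80)): print(n,ray(c,u,v,z), r.T@(ray(c,u,v,z)[:2]-t))
print(env.get_obs()["t"])
E
python3 fit.py
```

```text
77.26799976174419 [491.1   4.7]
[[ 0.5 -2.4]
 [ 1.9  2.1]
 [-3.6  0.4]
 [-2.2 -3.6]
 [-0.9 -0.8]
 [-0.3  2. ]
 [ 2.1  1.9]
 [ 1.4  0.2]
 [ 1.1  0.1]]
77.25341320522665 [490.2   3.9]
[[ 1.3 -1.5]
 [ 2.8  3. ]
 [-2.7  1.2]
 [-1.5 -2.7]]
77.1369301118714 [491.7   5.6]
[[-1.6 -1.5]
 [-0.7  1.2]
 [ 1.6  1. ]
 [ 0.7 -0.6]]
start [499.5  41.8]
drawn [487.9  -9.4]
tab [462.   34.9]
pad [527.5   6.8]
pin [538.5 214.4]
cap [602.3  -7.2  23. ] [  12.8 -111.1]
collar [ 588.  -128.6   58. ] [-108.7 -123.8]
tin [ 481.8 -173.6   80. ] [-176.   -30.2]
0.2
```

Request:
drive_tool --deltas '[[[41.4,-39.6,0],[0,0,0],0.12],[[41.4,-39.6,0],[0,0,0],0.12],[[41.4,-39.6,0],[0,0,0],0.12],[[41.4,-39.6,0],[0,0,0],0.12],[[41.4,-39.6,0],[0,0,0],0.12],[[41.4,-39.6,0],[0,0,0],0.12],[[41.4,-39.6,0],[0,0,0],0.12],[[41.4,-39.6,0],[0,0,0],0.12],[[41.4,-39.6,0],[0,0,0],0.12],[[41.4,-39.6,0],[0,0,0],0.12]]'

```text
t: 1.45
ee_pos: [439.2, -52.0, 302.9]
orientation: [180.0, -0.0, 13.4]
contact_force: [0.8, -1.6, -0.6]
gripper_width: 51.8
gripper_force: 0.0
```

Request:
drive_tool --deltas '[[[41.4,-39.6,0],[0,0,0],0.12],[[41.4,-39.6,0],[0,0,0],0.12],[[0,0,0],[0,0,-9.1],0.12],[[0,0,0],[0,0,-9.1],0.12],[[0,0,0],[0,0,-9.1],0.12],[[0,0,0],[0,0,-9.1],0.12],[[0,0,0],[0,0,-9.1],0.12],[[0,0,0],[0,0,-9.1],0.12],[[0,0,0],[0,0,-9.1],0.12],[[0,0,0],[0,0,0],0.12]]'

```text
t: 2.7
ee_pos: [500.6, 42.3, 302.7]
orientation: [-180.0, 0.0, 77.0]
contact_force: [0.3, 0.5, -1.0]
gripper_width: 51.8
gripper_force: 0.0
```

Request:
drive_tool --deltas '[[[0,0,40],[0,0,0],0.12],[[0,0,40],[0,0,0],0.12],[[0,0,30],[0,0,0],0.12],[[0,0,10],[0,0,0],0.12],[[0,0,0],[0,0,0],0.12]]'

```text
t: 3.32
ee_pos: [500.7, 42.3, 182.9]
orientation: [-180.0, 0.0, 77.0]
contact_force: [-0.5, 0.0, -0.1]
gripper_width: 52.1
gripper_force: 0.0
```

Run:
```python
from cell import env,camera,job
from h import *
np.set_printoptions(precision=1,suppress=True)
o=env.get_obs();print(o["ee_pos"],o["orientation"])
c=camera("wrist"); print({k:v for k,v in c.items() if k!="pixels"})
cv2.imwrite("pics/w1.png",c["pixels"][:,:,::-1])
th=np.radians(77.2)
for n,p in dict(tab=(23,35,78),tab1=(23,18,78),tab2=(23,52,78),pa=(55,-52,60),pb=(-35,-52,60),pc=(-35,-18,60),pd=(55,-18,60)).items():
    w=[491.3+p[0]*np.cos(th)-p[1]*np.sin(th),5+p[0]*np.sin(th)+p[1]*np.cos(th),p[2]]; print(n,proj(c,w))
for s in(1,-1):
    w=o["ee_pos"]+R.from_euler('xyz',o["orientation"],degrees=True).apply([0,s*35,84]); print("tip",s,w,proj(c,w))
```

```text
[500.7  42.3 182.9] [-180.    0.   77.]
{'fx': 399.6219062034817, 'fy': 399.6219062034817, 'cx': 313.28318314662044, 'cy': 237.16284966151304, 'position': array([515. , 106.3, 264.3]), 'orientation': array([166.1,   0. , -13. ])}
tab [242.8 305.1]
tab1 [276.7 305. ]
tab2 [208.9 305.2]
pa [411.4 234.1]
pb [402.7 385.1]
pc [344.  385.3]
pd [346.7 234.3]
tip 1 [534.8  34.5  98.8] [393.7 291.4]
tip -1 [466.6  50.2  98.9] [235.  291.3]
```

View pics/w1.png

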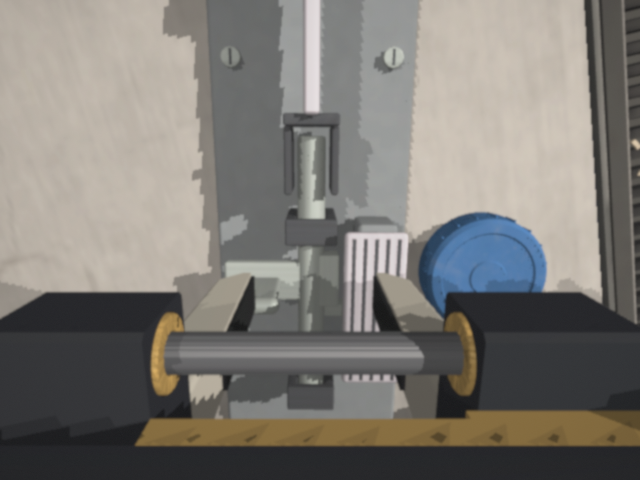

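Run:
```python
from cell import env,camera,job
from h import *
np.set_printoptions(precision=1,suppress=True)
c=camera("wrist")
cv2.imwrite("pics/w1c.png",cv2.resize(c["pixels"][200:400,180:440,::-1],None,fx=3,fy=3,interpolation=cv2.INTER_CUBIC))
th=np.radians(77.2); r=np.array([[np.cos(th),-np.sin(th)],[np.sin(th),np.cos(th)]])
for uv in((224,262),(298,262),(298,280),(224,276)):
    print(uv,*[r.T@(ray(c,*uv,z)[:2]-[491.3,5]) for z in(39,78)])
```

```text
(224, 262) [33.3 52. ] [45.5 42.8]
(298, 262) [33.2  8.2] [45.4  6.6]
(298, 280) [21.9  8.3] [36.1  6.7]
(224, 276) [24.6 52.4] [38.3 43.2]
```

View pics/w1c.png

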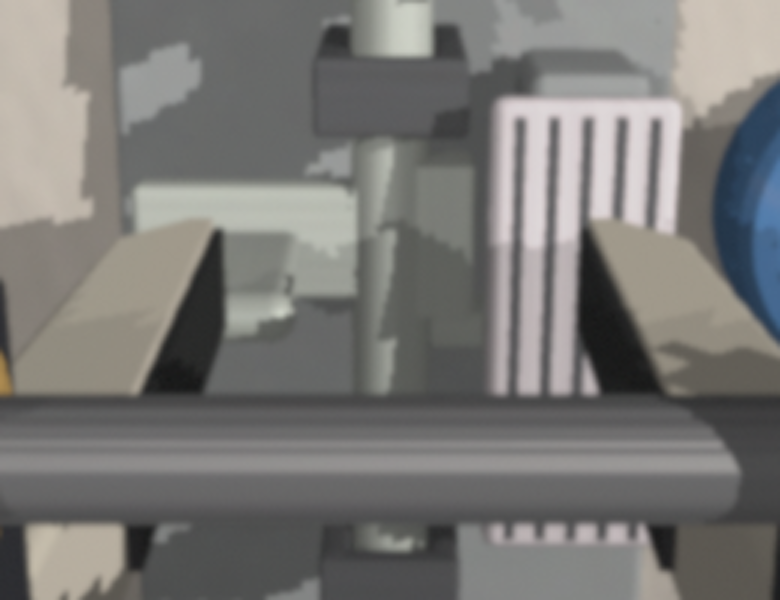

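The foot bar is at (224–298, 262–280) and works out to x≈33, z 39. The tab top is near (273,300) and the pad runs (346–408, 234–382). All agree within 2 mm, so I'll press now.

Request:
drive_tool --deltas '[[[0,0,18],[0,0,0],0.12],[[0,0,18],[0,0,0],0.12],[[0,0,3],[0,0,0],0.12],[[0,0,3],[0,0,0],0.12],[[0,0,3],[0,0,0],0.12],[[0,0,2],[0,0,0],0.12],[[0,0,0],[0,0,0],0.12],[[0,0,0],[0,0,0],0.12]]'

```text
t: 4.42
ee_pos: [500.9, 42.4, 136.1]
orientation: [180.0, -0.0, 77.1]
contact_force: [-3.8, 0.1, 4.8]
gripper_width: 52.3
gripper_force: 2.7
```

Request:
drive_tool --deltas '[[[0,0,1],[0,0,0],0.12],[[-2,0,0],[0,0,0],0.12],[[-2,0,0],[0,0,0],0.12],[[-2,0,0],[0,0,0],0.12],[[-2,0,0],[0,0,0],0.12],[[-2,0,0],[0,0,0],0.12],[[-2,0,0],[0,0,0],0.12]]'

```text
t: 5.3
ee_pos: [498.9, 31.3, 135.5]
orientation: [179.8, -0.1, 77.1]
contact_force: [0.6, 8.0, 5.9]
gripper_width: 52.4
gripper_force: 4.4
```

Run:
```python
from cell import env,camera,job
from h import *
o=env.get_obs();print({k:np.round(o[k],1) for k in("t","ee_pos","contact_force","wrist_torque","gripper_width","gripper_force")})
c=camera("wrist"); cv2.imwrite("pics/w2.png",cv2.resize(c["pixels"][200:400,180:440,::-1],None,fx=3,fy=3,interpolation=cv2.INTER_CUBIC))
```

```text
{'t': np.float64(5.3), 'ee_pos': array([498.9,  31.3, 135.5]), 'contact_force': array([0.6, 8. , 5.9]), 'wrist_torque': array([ 1.4, -0.3,  0.1]), 'gripper_width': np.float64(52.4), 'gripper_force': np.float64(4.4)}
```

View pics/w2.png

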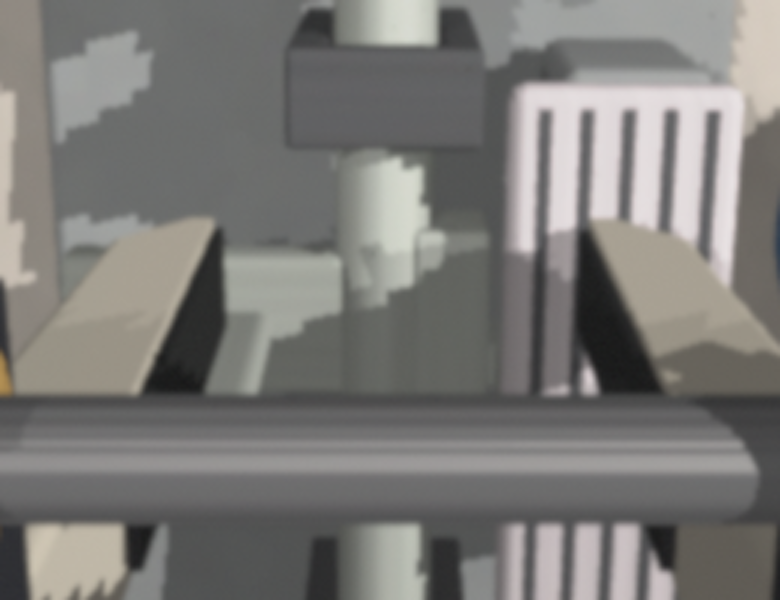

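The foot bar has moved back (crop rows 250–300) and the left finger is against the tab, with the right finger on the pad. I'll continue the push.

Request:
drive_tool --deltas '[[[-2,0,0],[0,0,0],0.12],[[-2,0,0],[0,0,0],0.12],[[-3,0,0],[0,0,0],0.12],[[-3,0,0],[0,0,0],0.12],[[-3,0,0],[0,0,0],0.12],[[-3,0,0],[0,0,0],0.12]]'

```text
t: 6.1
ee_pos: [495.3, 15.7, 135.5]
orientation: [179.9, -0.1, 77.1]
contact_force: [0.4, 8.8, 6.9]
gripper_width: 52.0
gripper_force: 4.4
```

Request:
drive_tool --deltas '[[[-3,0,0],[0,0,0],0.12],[[-3,0,0],[0,0,0],0.12],[[-3,0,0],[0,0,0],0.12],[[-3,0,0],[0,0,0],0.12],[[-3,0,0],[0,0,0],0.12],[[-3,0,0],[0,0,0],0.12],[[-2,0,0],[0,0,0],0.12],[[-2,0,0],[0,0,0],0.12],[[-1,0,0],[0,0,0],0.12]]'

```text
t: 7.22
ee_pos: [490.2, -5.9, 135.5]
orientation: [179.9, -0.2, 77.0]
contact_force: [3.7, 23.0, 5.2]
gripper_width: 52.1
gripper_force: 11.8
```

Request:
drive_tool --deltas '[[[-1,0,0],[0,0,0],0.12],[[-1,0,0],[0,0,0],0.12],[[0,0,0],[0,0,0],0.12]]'

```text
t: 7.6
ee_pos: [490.1, -6.5, 135.6]
orientation: [179.8, -0.3, 76.9]
contact_force: [4.2, 33.4, 6.1]
gripper_width: 52.3
gripper_force: 17.8
```

Run:
```python
from cell import env,camera,job
from h import *
o=env.get_obs();print({k:np.round(o[k],1) for k in("t","ee_pos","contact_force","wrist_torque","gripper_width","gripper_force")})
c=camera("wrist"); cv2.imwrite("pics/w3.png",c["pixels"][:,:,::-1])
```

```text
{'t': np.float64(7.6), 'ee_pos': array([490.1,  -6.5, 135.6]), 'contact_force': array([ 4.2, 33.4,  6.1]), 'wrist_torque': array([ 5.3, -0.9, -1. ]), 'gripper_width': np.float64(52.3), 'gripper_force': np.float64(17.8)}
```

View pics/w3.png

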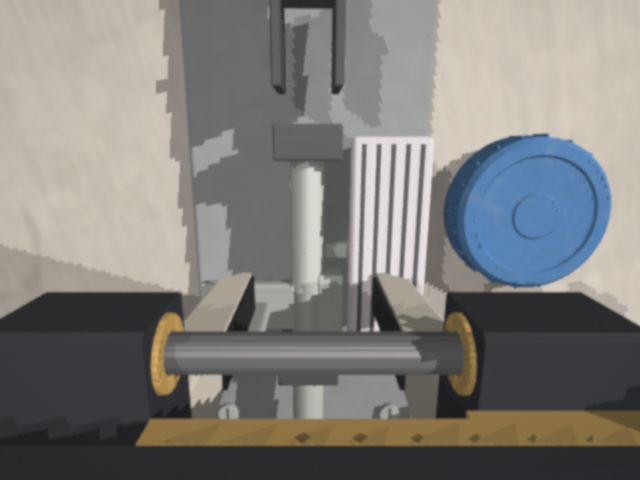

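The keeper (270–345, 0–90) is empty, the bolt tip is inside the near guide, and the force climbs without any motion. The bolt is on its stop, so I'll release the catch by lifting straight up.

Request:
drive_tool --deltas '[[[2,0,0],[0,0,0],0.12],[[0,0,-5],[0,0,0],0.12],[[0,0,-5],[0,0,0],0.12],[[0,0,-15],[0,0,0],0.12],[[0,0,-25],[0,0,0],0.12],[[0,0,-20],[0,0,0],0.12],[[0,0,0],[0,0,0],-1]]'

```text
t: 8.52
ee_pos: [490.0, -7.4, 205.8]
orientation: [179.8, -0.0, 77.1]
contact_force: [0.5, 1.1, 0.4]
gripper_width: 46.4
gripper_force: 0.0
```

Run:
```python
from cell import env,camera,job
from h import *
np.set_printoptions(precision=1,suppress=True)
o=env.get_obs();print(o["ee_pos"],o["contact_force"])
c=camera("wrist"); cv2.imwrite("pics/w4.png",c["pixels"][:,:,::-1])
th=np.radians(77.2)
for d in(0,10):
  for p in((55,-52,60-d),(-35,-52,60-d),(-35,-18,60-d),(55,-18,60-d)):
    w=[491.3+p[0]*np.cos(th)-p[1]*np.sin(th),5+p[0]*np.sin(th)+p[1]*np.cos(th),p[2]]; print(p,proj(c,w))
```

```text
[490.   -7.4 205.8] [0.5 1.1 0.4]
(55, -52, 60) [404.8 134.8]
(-35, -52, 60) [396.8 288.3]
(-35, -18, 60) [340.7 288.4]
(55, -18, 60) [343.1 134.9]
(55, -52, 50) [400.9 134.9]
(-35, -52, 50) [393.6 282.5]
(-35, -18, 50) [339.6 282.6]
(55, -18, 50) [341.8 135. ]
```

View pics/w4.png

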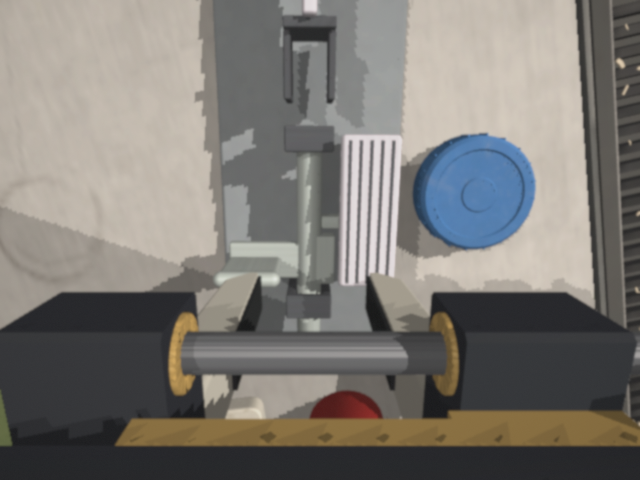

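The pad's bottom edge is at row ~284 and its right edge at column ~402. I'll compare these numerically with the first wrist picture to confirm the catch is up.

Run:
```python
from h import *
for f,cols,rows in(("w1",(350,366),(215,400)),("w4",(345,365),(115,310))):
    g=cv2.imread(f"pics/{f}.png").astype(int); m=(g.min(2)>130)
    # pad pinkish white: rows extent
    r=m[rows[0]:rows[1],cols[0]:cols[1]].mean(1); rr=np.where(r>.25)[0]+rows[0]; print(f,"rows",rr.min(),rr.max())
    for y in ((240,250,260,380) if f=="w1" else (145,180,220,260,280)):
        x=np.where(m[y,330:412])[0]+330; print(y,x.min() if len(x) else 0,x.max() if len(x) else 0, end=" | ")
    print()
```

```text
w1 rows 215 399
240 346 411 | 250 346 407 | 260 345 407 | 380 335 395 | 
w4 rows 115 309
145 342 411 | 180 341 400 | 220 340 397 | 260 339 411 | 280 339 411 |
```

The pad width in pixels matches the raised pad (60 px at row 180, against 57.6 if it were down), so the catch is up. Next I'll move to the robot side of the gate arm with the fingers shut.

Request:
drive_tool --deltas '[[[37.5,-9.1,0],[0,0,0],-1],[[37.5,-9.1,0],[0,0,0],-1],[[37.5,-9.1,0],[0,0,0],-1],[[37.5,-9.2,0],[0,0,0],-1],[[0,0,0],[0,0,0],-1],[[0,0,0],[0,0,0],-1]]'

```text
t: 9.32
ee_pos: [486.9, 146.6, 203.9]
orientation: [-179.9, 0.0, 77.1]
contact_force: [-0.5, 0.3, 0.7]
gripper_width: 0.6
gripper_force: 0.0
```

Request:
drive_tool --deltas '[[[0,0,30],[0,0,0],-1],[[0,0,30],[0,0,0],-1],[[0,0,16],[0,0,0],-1],[[0,0,8],[0,0,0],-1],[[0,0,0],[0,0,0],-1]]'

```text
t: 9.95
ee_pos: [487.3, 146.8, 120.8]
orientation: [-180.0, 0.0, 77.1]
contact_force: [0.2, 0.3, 0.3]
gripper_width: -0.2
gripper_force: 0.0
```

Run:
```python
from cell import env,camera,job
from h import *
o=env.get_obs(); th=np.radians(77.2); r=np.array([[np.cos(th),-np.sin(th)],[np.sin(th),np.cos(th)]])
C=r.T@(o["ee_pos"][:2]-[491.3,5]); print("C",C)
t=np.linspace(0,1.4,11)
K=np.c_[215-70*np.cos(t)-4*np.sin(t)-7.5,-70*np.sin(t)+4*np.cos(t)+17.5]
p=np.vstack([C,K]); d=np.diff(p,axis=0)*[1,-1]; print(np.round(d,1))
c=camera("wrist"); cv2.imwrite("pics/w5.png",c["pixels"][:,:,::-1])
```

```text
C [137.37352577  35.29208943]
[[ 0.1 13.8]
 [ 0.1  9.8]
 [ 1.5  9.7]
 [ 2.8  9.4]
 [ 4.1  8.9]
 [ 5.3  8.2]
 [ 6.4  7.4]
 [ 7.4  6.5]
 [ 8.2  5.4]
 [ 8.9  4.2]
 [ 9.4  2.9]]
```

View pics/w5.png

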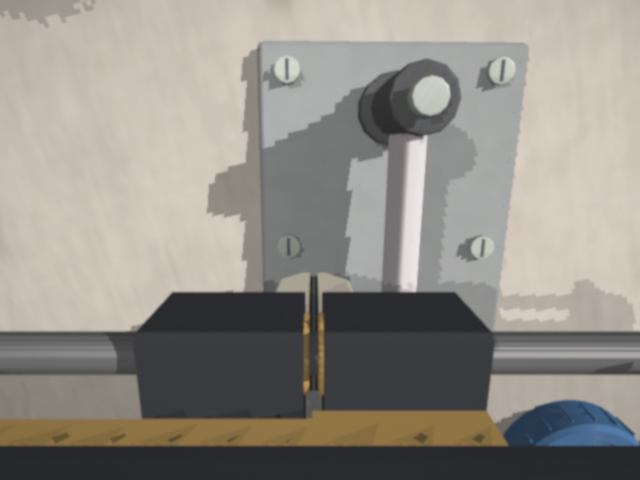

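The shut fingers (276–352, 275) stand to the robot side of the arm bar (385–425, 135–290), clear of it. Now I'll push along the arc.

Request:
drive_tool --deltas '[[[0,7,0],[0,0,0],-1],[[0,6.8,0],[0,0,0],-1],[[0,4.9,0],[0,0,0],-1],[[0.1,4.9,0],[0,0,0],-1],[[0.7,4.9,0],[0,0,0],-1],[[0.8,4.8,0],[0,0,0],-1],[[1.4,4.7,0],[0,0,0],-1],[[1.4,4.7,0],[0,0,0],-1]]'

```text
t: 11.0
ee_pos: [530.0, 141.7, 120.6]
orientation: [-180.0, 0.0, 77.1]
contact_force: [-2.2, -1.7, -0.3]
gripper_width: 0.3
gripper_force: 1.3
```

Request:
drive_tool --deltas '[[[2,4.5,0],[0,0,0],-1],[[2.1,4.4,0],[0,0,0],-1],[[2.6,4.1,0],[0,0,0],-1],[[2.7,4.1,0],[0,0,0],-1],[[3.2,3.7,0],[0,0,0],-1],[[3.2,3.7,0],[0,0,0],-1],[[3.7,3.3,0],[0,0,0],-1],[[3.7,3.2,0],[0,0,0],-1]]'

```text
t: 12.0
ee_pos: [565.5, 157.6, 120.8]
orientation: [180.0, -0.0, 77.1]
contact_force: [-1.6, -3.1, -0.0]
gripper_width: 0.1
gripper_force: 1.3
```

Contact is light and steady. I'll finish the arc.

Request:
drive_tool --deltas '[[[4.1,2.7,0],[0,0,0],-1],[[4.1,2.7,0],[0,0,0],-1],[[4.4,2.1,0],[0,0,0],-1],[[4.5,2.1,0],[0,0,0],-1],[[4.7,1.5,0],[0,0,0],-1],[[4.7,1.4,0],[0,0,0],-1],[[0,0,0],[0,0,0],-1]]'

```text
t: 12.88
ee_pos: [583.4, 180.6, 120.8]
orientation: [180.0, 0.0, 77.1]
contact_force: [0.8, -3.8, 1.1]
gripper_width: 0.3
gripper_force: 2.0
```

Run:
```python
from cell import env,camera,job
from h import *
o=env.get_obs(); th=np.radians(77.2); r=np.array([[np.cos(th),-np.sin(th)],[np.sin(th),np.cos(th)]])
C=r.T@(o["ee_pos"][:2]-[491.3,5]); print("C",C,o["contact_force"],o["gripper_force"])
```

```text
C [191.6031789  -50.93533519] [ 0.78445409 -3.82218502  1.14196677] 2.002992290072143
```

Request:
drive_tool --deltas '[[[2,0,0],[0,0,0],-1],[[2,0,0],[0,0,0],-1],[[0,0,0],[0,0,0],-1]]'

```text
t: 13.25
ee_pos: [583.8, 181.6, 120.7]
orientation: [-179.9, 0.3, 77.1]
contact_force: [-3.0, -27.1, 7.5]
gripper_width: 0.3
gripper_force: 12.8
```

The force jumped to 27 N with almost no motion, so the gate is on its stop. Now I'll back off, rise, and check.

Request:
drive_tool --deltas '[[[-3,0,0],[0,0,0],-1],[[-8,0,0],[0,0,0],-1],[[-12,-3,0],[0,0,0],-1],[[0,0,-20],[0,0,0],-1],[[0,0,-40],[0,0,0],-1],[[0,0,-50],[0,0,0],-1],[[-40,-30,-40],[0,0,0],-1],[[-40,-40,0],[0,0,0],-1],[[0,0,0],[0,0,0],-1]]'

```text
t: 14.38
ee_pos: [488.5, 100.1, 271.4]
orientation: [180.0, -0.0, 77.0]
contact_force: [1.6, 0.3, 0.2]
gripper_width: 0.6
gripper_force: 0.0
```

Run:
```python
from cell import env,camera,job
from h import *
np.set_printoptions(precision=1,suppress=True)
o=env.get_obs();print(o["t"],o["ee_pos"],o["contact_force"])
c=camera("wrist"); cv2.imwrite("pics/w6.png",c["pixels"][:,:,::-1])
th=np.radians(77.2)
for a in(1.2,1.4):
  p=(215-120*np.cos(a),-120*np.sin(a),55); w=[491.3+p[0]*np.cos(th)-p[1]*np.sin(th),5+p[0]*np.sin(th)+p[1]*np.cos(th),p[2]]; print(a,proj(c,w))
```

```text
14.375 [488.5 100.1 271.4] [1.6 0.3 0.2]
1.2 [503.4 117.9]
1.4 [516.2  83.5]
```

View pics/w6.png

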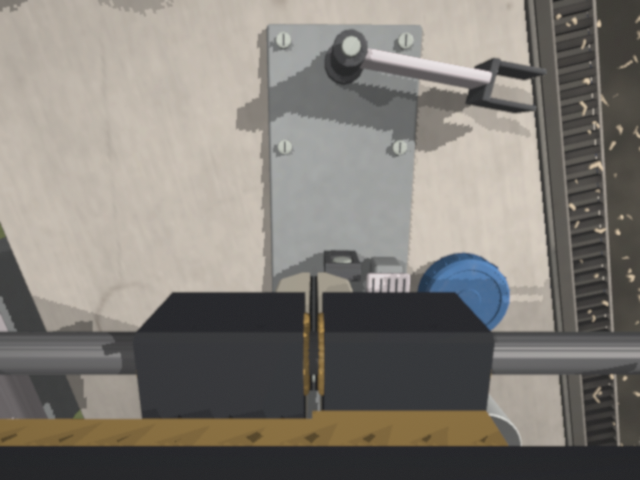

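The gate arm runs from the pin (350,47) to its fork centre near (515,85), which matches 1.4 rad (516,83.5). The cap is in place and the robot is clear, so I'm handing in.

```bash
python3 -c "
from cell import job
print(job.hand_in())"
```

```text
the job is handed in; nothing more can be done
None
```

I handed in the job at 14.4 s of the 48 s limit: the bolt is drawn to its stop, the catch looks to be back up, and the gate stands open at about 1.4 rad; the hand-in returned no verdict.

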